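# Spread a snap ring and hold it at the shaft groove

### The job

The circlip pliers hang in their stand with a snap ring already fitted on their tips. Lift them out by the handles, squeeze the handles fully so that the ring is spread while still above the end of the upright shaft, then lower it gently over the shaft until the ring is level with the groove. Finish while holding it there: handles squeezed, ring spread around the shaft at the groove without pressing on it, pliers upright, nothing let go; leave the jar, the cutter and the tin where they are.

Things in the scene. Friction and masses are not known exactly. Their poses are not given: they have to be found in the camera images.
- pliers_grip (a point): Point midway between the two upright grey handles of the circlip pliers (which hang tips down, 165 mm tall, 0.21 kg), at the height to grip. z up along the handles, y from handle to handle (squeeze along y), x to the ring's side. Handles 16 mm wide (x), reach 38 mm below to 34 mm above this point; over their outer faces 45 mm relaxed (51 at their tops), 34 mm and parallel when fully squeezed.
- ring_center (a point): Centre of the dark steel snap ring, 3 mm thick, level, fixed 18 mm along the pliers' x and 132 mm below pliers_grip, same axes. It cannot come off the tips, which stick out 2 mm below it. Relaxed its opening is 17 mm along y, too narrow for the shaft; fully spread it is round, 29 mm inside, 37 mm outside (ears at the tips reach 24 mm from its centre).
- lever_l (a joint): Turn of the handle on the pliers' +y side, rad: 0 relaxed, 0.085 squeezed to its stop. A spring opens it; about 4 N at the grip starts it, 10 N on each handle hold it at the stop. 15 to 30 N of grip is right.
- lever_r (a joint): The same for the handle on the -y side. Squeezing the handles spreads the ring by turning both.
- stand: Fixed stand: black base plate 84 x 100 x 12 mm, two aluminium posts at its y = -37 and +37 mm. Origin under the base's centre, z up. The ends of the pliers' cross-bar lie loosely in notches in the post tops (floor 88 mm, lips 100 mm, outer walls 109 mm above the desk). The pliers leave straight upwards, ring and all free after 110 mm of lift; hanging, the ring is 22 mm above the desk.
- axle: Fixed upright axle stub; origin under the centre of its foot, z up along the shaft: round foot 88 mm across, aluminium pulley 60 mm across up to 40 mm, dark spacer 30 mm across up to 46 mm, then the steel shaft, 22 mm across, top at 74 mm above the desk.
- groove (a point): Centre of the groove in the shaft, on its axis, 58 mm above the desk (16 mm below the shaft's top, 12 mm above the spacer). The groove is 5 mm wide and 17 mm across at its bottom.
- jar_mid (a point): Bystander: closed jar, 47 mm across, 54 mm tall; point at its centre. Leave it alone.
- cutter_mid (a point): Bystander: small flush cutter with orange handles lying flat, 36 x 103 x 11 mm; point at its centre. Leave it alone.
- tin_mid (a point): Bystander: round flat brass-coloured tin, 70 mm across, 18 mm tall; point at its centre. Leave it alone.
- pliers: The pliers as a whole (both arms and the ring go with it); origin on the long axis at the ring's height, 132 mm below pliers_grip, same axes. A steel cross-bar 12 x 80 x 8 mm, along y, has its centre 62 mm below pliers_grip.
Mind the look-alikes: they are no part of the job. Leave any green look-alike of the pliers alone.

How it is judged:
On the way, in this order (a step that is already met when the one before it is completed fails the run):
1. the pliers are lifted clear of the stand (z of ring_center in the frame of stand above 0.1 m and contact force between pliers and the fingers above 1 N), for 0.1 s.
2. the ring is fully spread over the end of the shaft, still above it (value of joint each of lever_l, lever_r above 0.065 rad and horizontal distance between ring_center and groove below 0.006 m and z of ring_center in the frame of groove above 0.018 m), for 0.1 s.
At the end, for the whole second after the job is handed in: The gripper still squeezes the pliers (over 3 N) with both levers turned more than 0.065 rad; the ring is round the shaft, centre within 5 mm of its axis and within 3 mm of the groove's mid-height, pliers within 0.1 rad of upright, pressing on the axle with less than 4 N, still (value of joint each of lever_l, lever_r above 0.065 rad and horizontal distance between ring_center and groove below 0.005 m and z of ring_center in the frame of groove between -0.003 and 0.003 m and angle between ring_center's own z axis and vertical below 0.1 rad and contact force between pliers and the fingers above 3 N and contact force between pliers and axle below 4 N and linear speed of pliers below 0.02 m/s); the arm keeps its last pose, push and grip.
It fails at once if the pliers or ring were rammed against the axle (contact force between pliers and axle above 20 N).
It fails at once if the jar was pushed out of its place (distance of jar_mid from where it was at the start of the episode above 0.02 m).
It fails at once if the cutter was pushed out of its place (distance of cutter_mid from where it was at the start of the episode above 0.02 m).
It fails at once if the tin was pushed out of its place (distance of tin_mid from where it was at the start of the episode above 0.02 m).
It also fails if it takes over 40 s, if anything falls off the work surface, if the arm or the gripper's body presses on something with over 40 N, if the wrist force passes 120 N, or if a joint passes its speed limit or range.

### The arm

A 6-joint arm with a two-finger parallel gripper is mounted at the origin on a cart in front of the work surface, level with it; the furniture and walls round the work are solid. World frame = base frame: x ahead of the robot, y to its left, z up, the work surface at z = 0. Lengths are in m, angles in rad, forces in N, time in s.
With the tool pointing down it reaches from about 0.35 to 0.975 m from the base axis. Payload 7.1 kg.
Tool frame: the origin (TCP) lies midway between the tips of the shut fingers; the grasp point (between the pads) lies 19 mm behind it; z points along the fingers, y is the line along which they close (so a half turn about z gives the same grasp; the last joint's range is limited). The gripper opens to 88 mm and grips with 3 to 60 N. Pads are 20 mm wide; open, the fingers measure 115 mm over their backs; the gripper's body (75 mm by 178 mm) begins 61 mm behind the grasp point.
Start: joints at [-1.228, 0.423, 1.63, -0, 1.089, -0.019], TCP at [0.221, -0.585, 0.223] pointing down, gripper open.
Joint ranges: [-3, 3], [-0.9, 2.11], [0.09, 2.58], [-1.31, 4.45], [0.11, 2.69], [-2.54, 2.54]. Speed limits (rad/s): [2.39, 2.39, 3.01, 3.14, 3.14, 3.14].

### API

Orientations are given as a unit quaternion [w, x, y, z].
In Python, from station import move_pose, movel, movej, command_gripper, wait, inverse_kinematics, read_camera, camera_info, MotionError, job_done, get_time, get_joint_pos, get_qvel, get_effort, get_tcp_pos, get_ee_rot, get_ft_force, get_ft_torque, get_grip_width, get_finger_force gives the robot as it stands. Calls block until the motion is done:
- move_pose(position, orientation): joint-space move of the TCP to a pose.
- movel(position, frame=None, v=0.15, until_force=None): straight line of the TCP; frame=None keeps the orientation; v is the mean speed in m/s. With until_force (N) it stops when the force on the tool has changed by that much, and returns True; else False.
- movej(angles): joint-space move.
- command_gripper(opening): opening from 0.0 (shut) to 1.0 (fully open); the grip force is fixed at half the most; returns when the fingers have stopped.
- wait(seconds).
- inverse_kinematics(position, orientation): joint angles nearest the present ones, or None.
- read_camera(name): name is "scene" or "top" or "wrist"; returns the picture (400x640x3 uint8, red, green, blue); there is no depth.
- camera_info(name): a dict with "intrinsics" (3x3 intrinsics, pixels), "dist" ([k1, k2, p1, p2, k3] as OpenCV has them; the pictures are not rectified), "T" (4x4, takes a point from camera to world coordinates); the wrist camera has in their place "tool_from_camera" (4x4, takes a point from camera to tool coordinates, whose origin is the TCP and whose axes are the flange's). Camera axes: x right, y up, looking along -z (the intrinsics and any distortion apply to the point x, -y, -z); pixel columns grow to the right and rows downward; lengths in m; the calibration is good to about 2 mm. A picture is of the moment at which its call begins: read the wrist's pose just before it. camera_info takes no time and is no camera call.
A pose or a line that the arm cannot do raises MotionError and nothing moves.
- job_done(): hands the job in; it is judged then, once.
Readings, each from a call of its own:
- get_time(): time.
- get_joint_pos(): joint angles.
- get_qvel(): joint speeds.
- get_effort(): joint torques, N m.
- get_tcp_pos(): TCP position.
- get_ee_rot(): TCP orientation.
- get_ft_force(): force on the tool from outside, world axes, zero at the start.
- get_ft_torque(): the same for the moment, N m.
- get_grip_width(): opening from 0.0 (shut) to 1.0 (fully open).
- get_finger_force(): force on a finger pad.
Only numpy, scipy, OpenCV 4.12 (cv2) and the standard library are available. Lean on these libraries where they do the work, as an engineer would, in place of code of your own. Each camera call takes 0.05 s, during which the arm holds its last target. There are 200 camera calls.

## Working session

There is one attempt and no reset: what is moved stays moved. The work goes in short steps, each a Python script; the robot and the scene stay as the last script left them, time stands still between calls to the robot, and variables do not carry over. Pictures are saved under pics/ and viewed, at most 10 in all, crops included, and the job is handed in when it is done.

```bash
mkdir -p pics; ls
cat > h.py <<'E'
import numpy as np, cv2
from station import *
def cam(n):
    i=camera_info(n); K=np.array(i["intrinsics"]); d=np.array(i["dist"],float)
    if n=="wrist":
        T=np.eye(4); w,x,y,z=get_ee_rot(); from scipy.spatial.transform import Rotation as R
        T[:3,:3]=R.from_quat([x,y,z,w]).as_matrix(); T[:3,3]=get_tcp_pos(); T=T@np.array(i["tool_from_camera"])
    else: T=np.array(i["T"])
    return K,d,T
def ray(c,uv):
    K,d,T=c; p=cv2.undistortPoints(np.array([[uv]],float),K,d)[0,0]
    v=T[:3,:3]@np.array([p[0],-p[1],-1]); return T[:3,3],v
def atz(c,uv,z):
    o,v=ray(c,uv); return o+v*(z-o[2])/v[2]
def proj(c,P):
    K,d,T=c; q=(np.asarray(P,float).reshape(-1,3)-T[:3,3])@T[:3,:3]*[1,-1,-1]
    return cv2.projectPoints(q,np.zeros(3),np.zeros(3),K,d)[0][:,0]
def save(n,f):
    im=read_camera(n); cv2.imwrite(f,im[:,:,::-1]); return im
E
python3 - <<'E'
from h import *
np.set_printoptions(precision=3,suppress=True)
for n in("top","scene"):
    save(n,f"pics/{n}0.png"); c=cam(n); print(n,c[2],c[0][0,0])
print(get_time(),get_ee_rot(),np.array(camera_info("wrist")["tool_from_camera"]))
E
```

```text
pics
top [[ 0.023  0.992 -0.122  0.398]
 [-1.     0.024  0.002  0.021]
 [ 0.005  0.122  0.993  1.14 ]
 [ 0.     0.     0.     1.   ]] 411.4915824536274
scene [[-0.851  0.378 -0.365  0.044]
 [-0.525 -0.585  0.618  0.808]
 [ 0.02   0.718  0.696  0.994]
 [ 0.     0.     0.     1.   ]] 460.3847241043906
0.1 [-0.001  0.984  0.18  -0.   ] [[ 0.001  0.953  0.304  0.084]
 [ 1.    -0.    -0.002  0.   ]
 [-0.002  0.304 -0.953 -0.162]
 [ 0.     0.     0.     1.   ]]
```

View pics/top0.png

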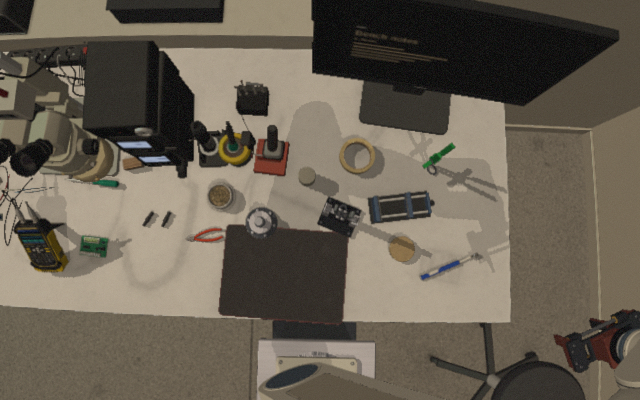

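View pics/scene0.png

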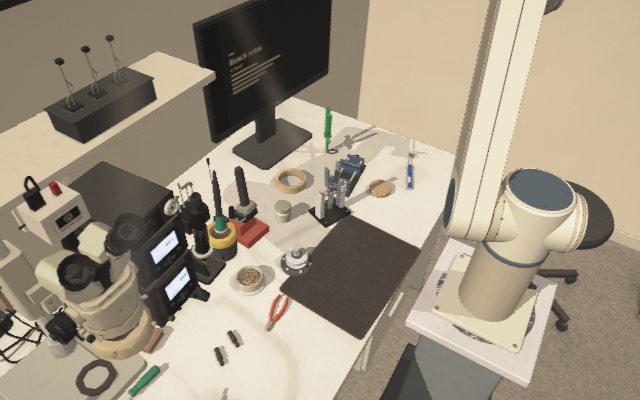

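The top view shows the black stand with the grey pliers at about (341,215) and the axle at (261,221). The jar is at (307,176), the cutter at (206,236) and the tin at (402,248).

Candidates for the pliers:
- Grey pliers in the black stand, top (341,215) / scene (328,200). This is the match.
- Green look-alike, top (438,157) / scene (328,130). Leave it alone.
- Blue tool, top (450,267). No match.

I'll check the choice in one close crop.

Run:
```python
from h import *
a=cv2.imread("pics/top0.png"); b=cv2.imread("pics/scene0.png")
A=cv2.resize(a[190:245,235:375],None,fx=5.5,fy=5.5,interpolation=2)
B=cv2.resize(b[150:280,270:370],None,fx=2.25,fy=2.25,interpolation=2)
B=cv2.resize(b[155:230,295:365],None,fx=3.9,fy=3.9,interpolation=2)
C=np.zeros((A.shape[0]+B.shape[0],A.shape[1],3),np.uint8); C[:A.shape[0]]=A; C[A.shape[0]:,:B.shape[1]]=B
D=cv2.resize(b[235:285,270:325],None,fx=5.5,fy=5.5,interpolation=2); D=D[:B.shape[0]]
C[A.shape[0]:A.shape[0]+D.shape[0],300:300+D.shape[1]]=D
print(C.shape); cv2.imwrite("pics/c1.png",C)
```

```text
(594, 770, 3)
```

View pics/c1.png

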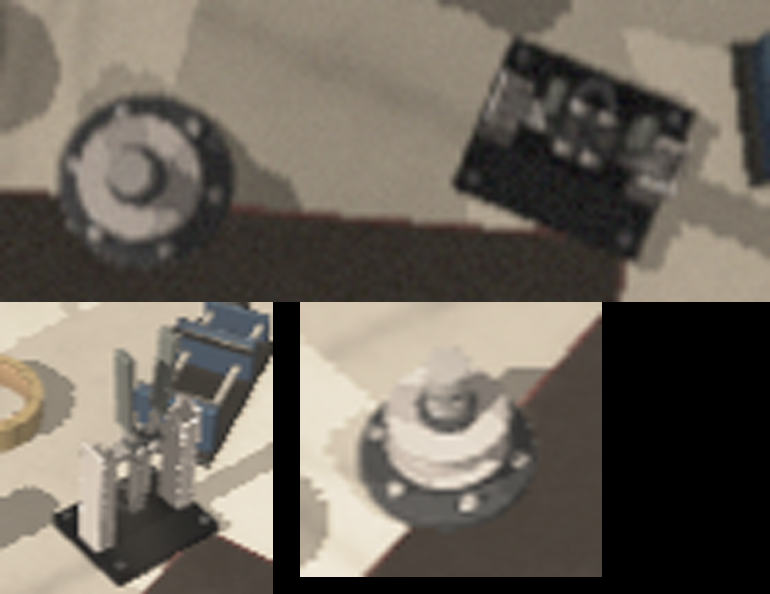

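```bash
cat >> h.py <<'E'
def q_down(yaw): # tool x at yaw in the world plane, z down
    return [0,np.cos(yaw/2),np.sin(yaw/2),0]
E
python3 - <<'E'
from h import *
np.set_printoptions(precision=4,suppress=True)
c=cam("top")
P=np.array([atz(c,(235+u/5.5,190+v/5.5),.012) for u,v in[(516,38),(697,105),(637,260),(457,187)]])
print(P,P.mean(0),np.linalg.norm(np.diff(P[[0,1,2,3,0]],axis=0),axis=1))
d=(P[0]-P[1])+(P[3]-P[2]); a=np.arctan2(d[1],d[0]); print("y dir",a)
for n,uv,z in[("shaft top",(235+134/5.5,190+172/5.5),.074),("foot",(235+147/5.5,190+180/5.5),.005)]: print(n,atz(c,uv,z))
s=cam("scene"); print("scene shaft top",atz(s,(270+(447-300)/5.5,235+(357-302)/5.5),.074),"?")
ctr=P.mean(0); yaw=a-np.pi/2
print(yaw)
for y in(yaw,yaw+np.pi,a,):
    q=inverse_kinematics([*ctr[:2],.33],q_down(y)); print(y,q)
E
```

```text
[[ 0.5406 -0.0236  0.012 ]
 [ 0.5089 -0.115   0.012 ]
 [ 0.4308 -0.0859  0.012 ]
 [ 0.465   0.0044  0.012 ]] [ 0.4863 -0.055   0.012 ] [0.0968 0.0834 0.0966 0.0806]
y dir 1.2228225432352056
shaft top [0.4647 0.1579 0.074 ]
foot [0.4652 0.1601 0.005 ]
scene shaft top [0.4666 0.158  0.074 ] ?
-0.347973783559691
-0.347973783559691 [-0.137   0.1014  1.8052 -0.      1.235   1.7818]
2.793618870030102 [-0.137   0.1014  1.8052 -0.      1.235  -1.3598]
1.2228225432352056 [-0.137   0.1014  1.8052 -0.      1.235   0.211 ]
```

Run:
```python
from h import *
p=get_tcp_pos(); movel([p[0],p[1],.32])
move_pose([.486,-.055,.33],q_down(2.7936)); wait(.2)
np.save("c2.npy",np.array(cam("wrist"),dtype=object),allow_pickle=True)
im=save("wrist","pics/w0.png"); print(get_time(),get_tcp_pos())
```

```text
3.275 [ 0.48599401 -0.05545088  0.32994785]
```

View pics/w0.png

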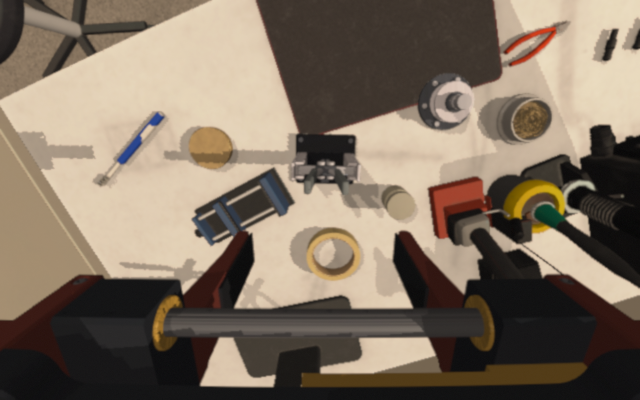

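Run:
```python
from h import *
a=cv2.imread("pics/w0.png")
cv2.imwrite("pics/c2.png",cv2.resize(a[125:200,280:370],None,fx=8,fy=8,interpolation=2))
c=np.load("c2.npy",allow_pickle=True); print(c[0][0,0])
S=np.array([.486,-.055]); ang=1.2228
# predictions, both signs of x
for s in(1,-1):
    ey=np.array([np.cos(ang),np.sin(ang)])*s; ex=np.array([ey[1],-ey[0]])
    f=lambda x,y,z:[*(S+x*ex+y*ey),z]
    print(s,((proj(c,[f(18,0,22) if 0 else f(.018,0,.022),f(0,.025,.188),f(0,-.025,.188),f(0,.037,.109),f(0,-.037,.109),f(.042,.05,.012),f(-.042,.05,.012)])-[280,125])*8).round())
```

```text
287.55832579881013
1 [[352. 356.]
 [537. 485.]
 [172. 485.]
 [571. 361.]
 [135. 361.]
 [584. 455.]
 [597.  57.]]
-1 [[352. 182.]
 [172. 485.]
 [537. 485.]
 [135. 361.]
 [571. 361.]
 [108.  57.]
 [120. 455.]]
```

View pics/c2.png

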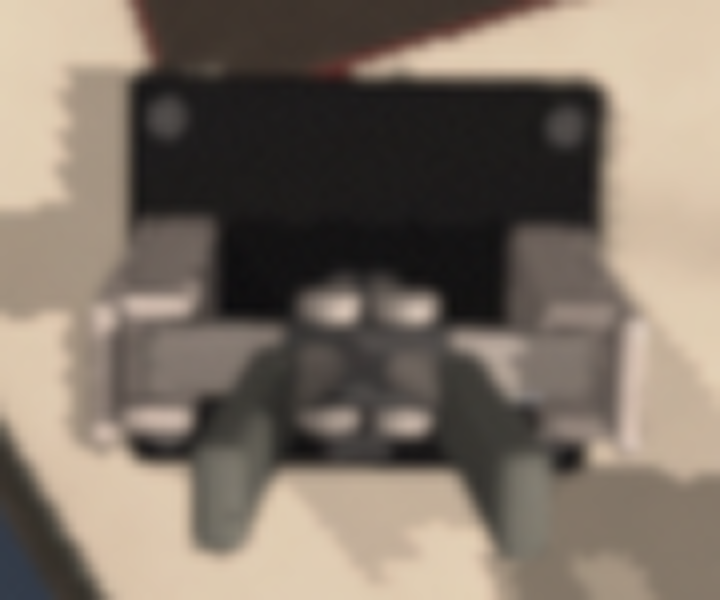

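The grey pliers are confirmed in the black stand. In this crop the handles are at (222,495) and (523,495) and the cross-bar is in the post notches. The ring doesn't show on the near side, so it's on the far side (world +x), which agrees with the dark oval at (595,95) in the first crop.

The stand centre sits about 2 mm along +y from the first estimate. I'll check this numerically in the top view, then grasp.

```bash
cat >> h.py <<'E'
ANG=1.212; ey=np.array([np.cos(ANG),np.sin(ANG)]); ex=np.array([ey[1],-ey[0]])
S=np.array([.486,-.055])+.001*ex+.0023*ey; QD=q_down(ANG+np.pi/2)
E
python3 - <<'E'
from h import *
np.set_printoptions(precision=4,suppress=True)
c=cam("top")
for s in(1,-1): print(s,((proj(c,[[*(S+s*.018*ex),.022],[*S,.188]])-[235,190])*5.5).round())
for n,uv,z in(("jar",(307,176),.054),("tin",(402,248),.018),("red",(270,157),.03),("iron top",(272,130),.15),("drv",(231,128),.15)): print(n,atz(c,uv,z))
move_pose([*S,.26],QD)
movel([*S,.137],v=.1); print(get_ft_force())
command_gripper(0.0); print("w",get_grip_width()*88,get_finger_force(),get_ft_force(),get_time())
save("wrist","pics/w1.png")
movel([*S,.16],v=.05); print(get_grip_width()*88,get_finger_force(),get_ft_force())
movel([*S,.285],v=.12); print(get_grip_width()*88,get_finger_force(),get_ft_force(),get_time())
a=save("top","pics/top1.png"); b=save("scene","pics/scene1.png")
C=np.hstack([cv2.resize(a[150:270,240:420],(400,267)),cv2.resize(b[110:300,250:400],(400,507))[:267]*0])
C=np.hstack([cv2.resize(a[170:260,300:400],(390,351)),cv2.resize(b[110:235,270:370],(390,488))[:351]])
C=np.vstack([C,cv2.resize(cv2.imread("pics/w1.png")[:,:,::-1][100:330,150:500],(780,513))[:240]])
cv2.imwrite("pics/c3.png",C[:,:,::-1])
E
```

```text
1 [[588. 109.]
 [601. 112.]]
-1 [[561. 176.]
 [601. 112.]]
jar [0.5903 0.0376 0.054 ]
tin [ 0.4043 -0.2257  0.018 ]
red [0.6453 0.1413 0.03  ]
iron top [0.6872 0.1259 0.15  ]
drv [0.6903 0.2285 0.15  ]
[-0.311  -0.2624  0.97  ]
w 33.22057515883967 30.015775859355927 [-0.3194 -0.5441  8.1288] 5.925
33.21255086954713 29.994461238384247 [-0.392   0.2777 -1.9988]
33.07428777549579 29.994448721408844 [ 0.5043 -0.5873 -1.8922] 7.775
```

View pics/c3.png

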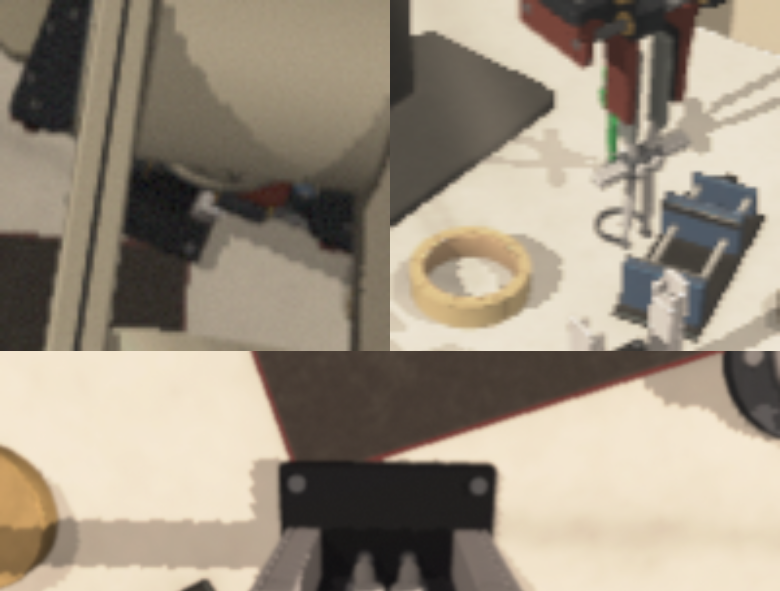

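The lift worked: 30 N grip at 33 mm, load about 2 N. The scene view shows the ring hanging at about (328,168), clear of the stand. Next I'll cross-check the axle position from the wrist and scene pictures, then move the ring over the shaft, still above it.

Run:
```python
from h import *
np.set_printoptions(precision=4,suppress=True)
c=np.load("c2.npy",allow_pickle=True)
print("axle wrist top",atz(c,(459,101),.074))
g=cv2.imread("pics/w0.png")[65:140,405:485]; 
s=cam("scene"); p=np.array(get_tcp_pos())
print("ring pred px",proj(s,[[*(p[:2]+.018*ex),z] for z in(p[2]-.113,p[2]-.115)]),"seen 327.7,168.2")
A=np.array([.465,.159]); T=A-.018*ex
movel([*T,.285],v=.15)
movel([*T,.225],v=.08)   # ring ~ .11
wait(.3); print(get_time(),get_tcp_pos(),get_ft_force())
b=save("scene","pics/scene2.png"); a=save("top","pics/top2.png"); w=save("wrist","pics/w2.png")
np.save("c3.npy",np.array(cam("wrist"),dtype=object),allow_pickle=True)
B=cv2.resize(b[195:290,245:345],None,fx=6,fy=6,interpolation=2)
Wc=cv2.resize(w[40:330,230:330],(200,570))
print(proj(s,[[*A,.074],[*A,.11]]))
cv2.imwrite("pics/c4.png",np.hstack([B,Wc])[:,:,::-1])
```

```text
axle wrist top [0.4648 0.1518 0.074 ]
ring pred px [[327.9807 165.9449]
 [327.9476 166.4976]] seen 327.7,168.2
10.7083 [0.4483 0.1654 0.2254] [-0.5756 -0.3275 -2.2349]
[[297.0222 245.5119]
 [297.0114 236.346 ]]
```

View pics/c4.png

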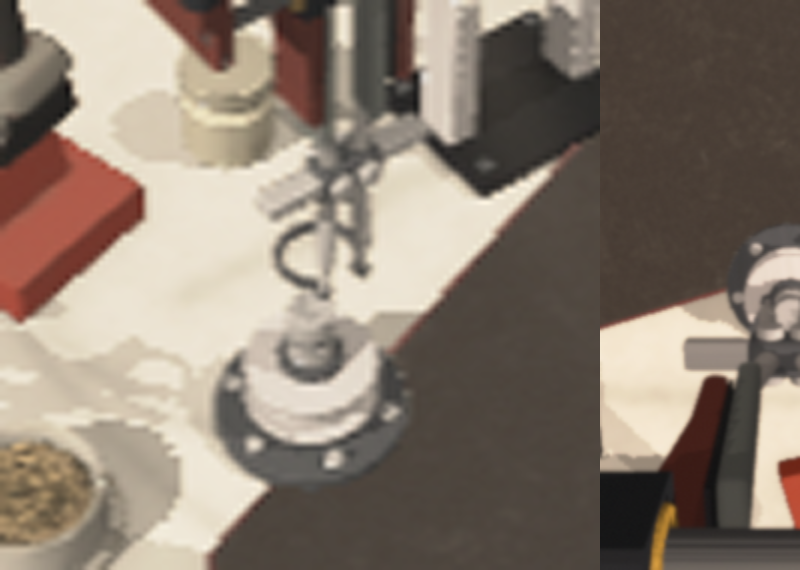

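```bash
cat >> h.py <<'E'
def overlay(img,c,circs,r0,r1,c0,c1,f):
    B=cv2.resize(img[r0:r1,c0:c1],None,fx=f,fy=f,interpolation=2).copy()
    t=np.linspace(0,2*np.pi,60)
    for x,y,z,r,col in circs:
        q=proj(c,np.c_[x+r*np.cos(t),y+r*np.sin(t),0*t+z])
        q=((q-[c0,r0]+.5)*f-.5).round().astype(int)
        cv2.polylines(B,[q],True,col,1)
    return B
E
python3 - <<'E'
from h import *
b=cv2.imread("pics/scene2.png"); w=cv2.imread("pics/w2.png")
p=np.array(get_tcp_pos()); R=p[:2]+.018*ex; z=p[2]-.115; A=[.465,.159]
C=[(*R,z+.0015,.0185,(0,255,0)),(*R,z-.0015,.0145,(0,255,0)),(*A,.074,.011,(0,0,255)),(*A,.040,.030,(0,0,255)),(*A,0.0,.044,(255,0,0))]
s=cam("scene"); c=np.load("c3.npy",allow_pickle=True)
X=overlay(b,s,C,226,282,275,320,9); Y=overlay(w,c,C,140,224,291,347,6)
h=min(len(X),len(Y)); I=np.hstack([X[:h],Y[:h]]); print(I.shape); cv2.imwrite("pics/c5.png",I)
E
```

```text
(504, 741, 3)
```

View pics/c5.png

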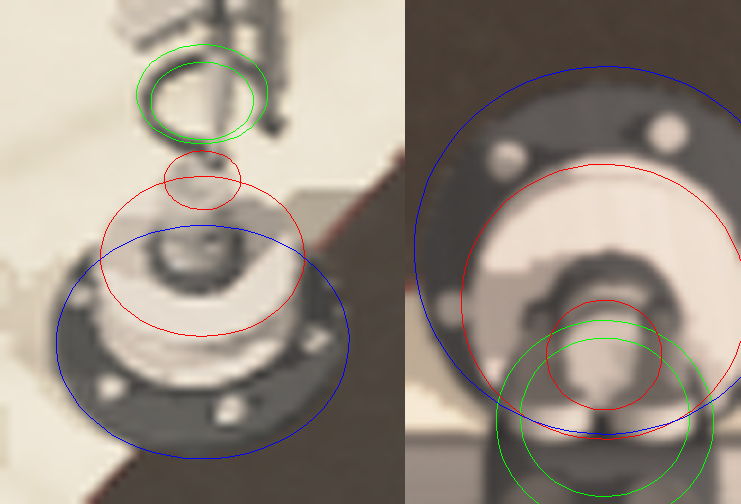

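In the scene view, against the drawn model, the axle sits about 6 px (zoomed) left and up of the green/red/blue circles. The ring sits about 5 px right and 7 px down. So the ring has to move about +4.3 mm in x and -1.8 mm in y. I'll apply that, come down to just above the shaft end and look again.

Run:
```python
from h import *
p=np.array(get_tcp_pos()); T=p+[.0043,-.0018,0]
movel(T.tolist(),v=.05); T[2]=.200; movel(T.tolist(),v=.05,until_force=4); wait(.3)
print(get_time(),get_tcp_pos(),get_ft_force())
b=save("scene","pics/scene3.png"); save("top","pics/top3.png")
b=b[:,:,::-1].copy(); p=np.array(get_tcp_pos()); R=p[:2]+.018*ex-.0023*ex; z=p[2]-.1155; A=[.4676,.1577]
C=[(*R,z+.0015,.0185,(0,255,0)),(*A,.074,.011,(0,0,255)),(*A,.040,.030,(0,0,255)),(*A,0.0,.044,(255,0,0))]
s=cam("scene"); a=(226,282,275,320,9)
cv2.imwrite("pics/c6.png",np.hstack([overlay(b,s,[],226,282,275,319,9),overlay(b,s,C,226,282,275,319,9)]))
```

```text
12.0583 [0.4526482  0.16361555 0.200249  ] [ 0.68680022  0.62596646 -2.98921016]
```

View pics/c6.png

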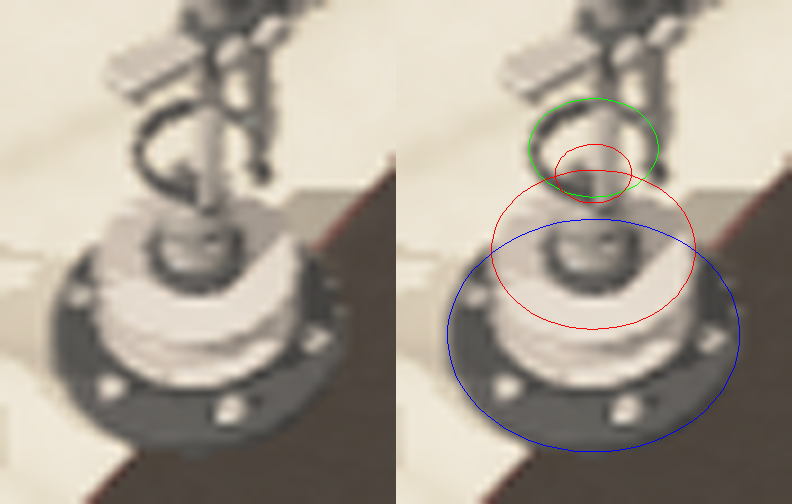

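The ring now lines up with the model: left edge 134 px against 133, top 100 against 98. The foot and pulley line up too, so the ring-to-shaft offset is about 0.5 mm. It's spread about 10 mm above the shaft end, so I'll lower it gently with a force guard.

Run:
```python
from h import *
p=np.array(get_tcp_pos()); print(get_grip_width()*88,get_finger_force(),get_ft_force())
for z in(.192,.186,.180,.1735):
    hit=movel([p[0]+.0002,p[1]-.0003,z],v=.02,until_force=3); print(z,hit,get_tcp_pos(),get_ft_force())
    if hit: break
wait(.4); print(get_time(),get_ft_force(),get_ft_torque(),get_grip_width()*88)
b=save("scene","pics/scene4.png")[:,:,::-1].copy(); t=np.array(get_tcp_pos()); R=t[:2]+.0157*ex; z=t[2]-.1155
s=cam("scene"); C=[(*R,z+.0015,.0185,(0,255,0)),(.4676,.1577,.074,.011,(0,0,255))]
cv2.imwrite("pics/c7.png",np.hstack([overlay(b,s,[],226,282,275,319,9),overlay(b,s,C,226,282,275,319,9)]))
```

```text
33.082191566570074 29.994458556175232 [-0.50919418  0.03072673 -1.42119837]
0.192 False [0.4527077  0.16324242 0.19185479] [-0.07794864  1.0340123  -2.3589606 ]
0.186 False [0.45261552 0.163296   0.18580791] [-0.40130616  0.05441275 -2.63988131]
0.18 False [0.45265583 0.16324871 0.17980232] [ 0.09343615  1.35478473 -3.07936266]
0.1735 False [0.45277316 0.16315964 0.17335624] [ 0.5461309  -0.30041864 -1.24503542]
14.4833 [-0.26913268  0.03021119 -2.51637811] [ 0.01886826 -0.13325356 -0.01213718] 33.29507819260642
```

View pics/c7.png

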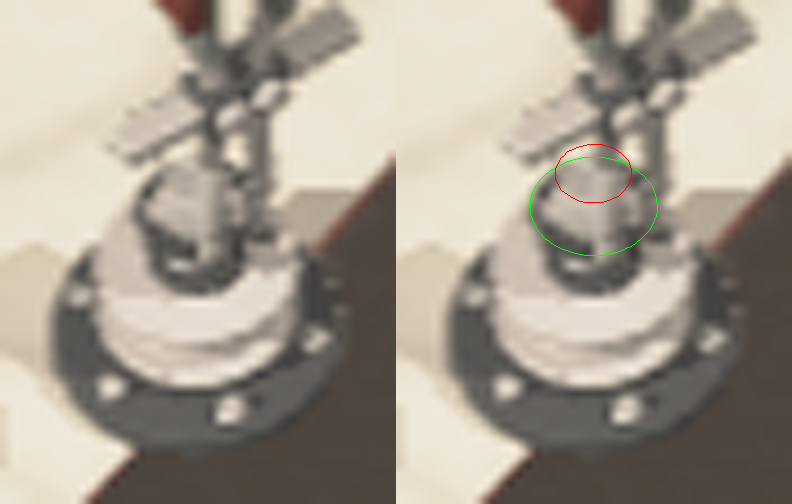

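The ring is around the shaft, with the shaft top at about (200,180) inside it and the ring's lower edge at about (200,250), on the model circle. There is no contact load. Handing in.

```bash
python3 -c "
from station import *
print(job_done())"
```

```text
the job is handed in; nothing more can be done
None
```

I handed the job in with the pliers held upright and fully squeezed, and the spread ring around the shaft at about groove height (within about 1.5 mm by my estimate). No contact force showed on the way down; the hand-in gave no verdict.

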